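# Seat the phone in the repair holder and snap the clamp shut

## Task

Get the phone ready for repair: with the fingertips, push the phone along the channel of the holder until it is fully home against the end stop, then push the clamp's handle over so that it snaps shut and its rubber foot holds the phone down. Slide and push only: do not lift the phone, do not shut the clamp before the phone is home, and leave the tools and the tray lying around as they are.

Things in the scene. Friction and masses are not known exactly. Their poses are not given: they have to be found in the camera images.
- holder: Phone repair holder, fixed to the desk: grey metal plate with a channel between two low white rails. Origin: on the desk under the channel's middle; x along the channel to the end stop (away from the robot, turned up to 0.45 rad), y left, z up. In this frame, mm: plate x -125..130, y -56..80, top z 12; rails x -96..93, |y| 38..45, top z 18; near end (-x) open.
- stop_face (a point): Middle of the foot of the white end stop's face that the phone must meet: (93.5, 0, 12) mm in the holder frame. The stop is 90 mm wide (y) and 14 mm high (top z = 26 mm). Axes as the holder's.
- clamp_pivot (a point): Centre of the clamp's pivot, (30, 60, 42) mm in the holder frame; the pivot axis runs along the holder's x. The clamp's steel bracket stands beside the left (+y) rail: x 8..52, y 45..76 mm, up to z = 53 mm. Behind it hangs the monitor: keep the wrist low and clear of it. Axes as the holder's.
- phone: Loose black phone, 147 (its x, along the channel) x 72 x 8 mm, up to 0.22 kg, flat in the channel. Origin: centre of its underside. It starts 25 to 60 mm short of the end stop; home, its origin is at x = 20, z = 12 mm in the holder frame, its top at z = 20 mm. A push of 1 to 3 N on its near end slides it.
- clamp (a joint): Lever angle, rad. 0 = open: handle leaning 0.65 rad outwards (holder +y), clamp arm standing up. Grows as the handle is pushed to the holder's -y; about 1.32 = shut on the phone (limit 1.34), handle leaning 0.65 rad inwards, arm level. An over-centre spring drives it to the nearer end: dead centre, handle upright, at 0.65. 3 to 4 N at the grip starts it; past the centre it snaps over by itself.
- clamp_grip (a point): Point on the axis of the handle's black round grip, 75 mm from the pivot. The handle is a straight rod out from the pivot; its grip, 15 mm thick, runs from about 38 to 95 mm from the pivot. In the holder frame this point is at (30, 105, 102) mm open, (30, 60, 117) upright, (30, 15, 102) shut.
- foot: Black rubber foot (18 mm across) on a spindle at the end of the clamp arm; origin on the lever's pivot axis. Shut, the foot presses on the phone at (30, 15) mm in the holder frame with about 5 N.
- screwdriver: Loose screwdriver with a red handle, 164 mm long and 21 mm thick, lying behind the mat, between the keyboard and the black case; leave it alone. Origin: centre of its underside.
- tweezers: Loose steel tweezers, 118 mm long and 13 mm wide, lying left of the holder; leave them alone. Origin: centre of the underside.
- parts_tray: Loose shallow dark tray, 92 x 150 x 16 mm, on the left near the desk's front edge; leave it alone. Origin: centre of its underside.

How it is judged:
By the outcome, as a careful person would: the job done as asked, in the order asked, and still so for the second after the job is handed in, with the robot touching nothing.
It also fails if it takes over 42 s, if anything falls off the work surface, if the arm or the gripper's body presses on something with over 40 N, if the wrist force passes 120 N, or if a joint passes its speed limit or range.

## Robot

A 6-joint arm with a two-finger parallel gripper is mounted at the origin on a cart in front of the work surface, level with it; the furniture and walls round the work are solid. World frame = base frame: x ahead of the robot, y to its left, z up, the work surface at z = 0. Lengths are in m, angles in rad, forces in N, time in s.
With the tool pointing down it reaches from about 0.3 to 0.875 m from the base axis. Payload 6.4 kg.
Tool frame: the origin (TCP) lies at the very end of the fingers, on their centre line; the grasp point (between the pads) lies 19 mm behind it; z points along the fingers, y is the line along which they close (so a half turn about z gives the same grasp; the last joint's range is limited). The gripper opens to 85 mm and grips with 20 to 120 N. Pads are 22 mm wide; open, the fingers measure 114 mm over their backs; the gripper's body (76 mm by 85 mm) begins 54 mm behind the grasp point. The pads swing forward as they close: fully open they stand 13 mm farther back than shut.
Start: joints at [1.136, 0.181, 1.607, -0, 1.354, -0.206], TCP at [0.13, 0.56, 0.231] pointing down, gripper open.
Joint ranges: [-2.99, 2.99], [-0.89, 2.07], [0.3, 2.58], [-1.14, 4.28], [0, 2.63], [-3.12, 3.12]. Speed limits (rad/s): [2.57, 2.57, 3.01, 3.14, 3.14, 3.14].

## Interface

Orientations are given as a unit quaternion [w, x, y, z].
In Python, from bench import ctrl gives the robot as it stands.
- The arm moves only by the shell command python3 jog.py 'ROWS'. ROWS is a JSON list of rows, 1 to 10 of them, each written [[dx, dy, dz], [rx, ry, rz], opening]: dx, dy, dz in m, then a rotation vector rx, ry, rz in rad, then the opening from 0.0 (shut) to 1.0 (fully open); each row is the pose to reach, as a shift and turn from the pose commanded when the command began, along the tool's axes at that moment; what a row does not reach only later rows make up. A row lasts 1/8 s, in which the tool goes at most 0.0625 m and 0.188 rad, less where a joint would pass 70% of its speed; a pose out of reach is approached as far as the arm can. The fingers move at their own pace and stop on an object; the grip force is fixed at half the most. Time passes only in rows, so rows that do not move let the fingers close. It prints the time, the measured TCP pose, the force, the opening and the grip force at its end. Input that does not fit is refused with a message, and nothing moves.
- ctrl.get_obs(): the state, without advancing time (a new reading comes with each control period).
- ctrl.camera(name): name is "side" or "top" or "wrist"; returns the picture (420x560x3 uint8, blue, green, red); there is no depth.
- ctrl.camera_params(name): a dict with "fovy" (degrees; the focal length in pixels is half the picture's height over the tangent of half this angle, whatever the lens; pixels are square), "cx", "cy" (the principal point, pixels), "dist" ([k1, k2, p1, p2, k3] as OpenCV has them; the pictures are not rectified), "view" (4x4, takes a point from world to camera coordinates). Camera axes: x right, y up, looking along -z (the intrinsics and any distortion apply to the point x, -y, -z); pixel columns grow to the right and rows downward; lengths in m; the calibration is good to about 2 mm. A picture is of the moment at which its call begins: read the wrist's pose just before it. camera_params takes no time and is no camera call; for the wrist camera it gives the pose at the moment of the call.
- ctrl.hand_in(): hands the job in; it is judged then, once.
The state is a dict: "time_s": time; "q": joint angles; "dq": joint speeds; "joint_efforts": joint torques, N m; "eef_pos": TCP position; "eef_rot": TCP orientation; "wrist_force": force on the tool from outside, world axes, zero at the start; "torque": the same for the moment, N m; "opening": opening from 0.0 (shut) to 1.0 (fully open); "grasp_force": force on a finger pad.
Only numpy, scipy, OpenCV 4.12 (cv2) and the standard library are available. Lean on these libraries where they do the work, as an engineer would, in place of code of your own. Each camera call takes 0.05 s, during which the arm holds its last target. There are 200 camera calls.

## Working session

There is one attempt and no reset: what is moved stays moved. The work goes in short steps, Python scripts to look and compute and a shell command to move; the robot and the scene stay as the last step left them, time stands still between calls to the robot, and variables do not carry over. Pictures are saved under pics/ and viewed, at most 10 in all, crops included, and the job is handed in when it is done.

```bash
mkdir -p pics; ls; python3 - <<'E'
from bench import ctrl
import cv2,numpy as np
for n in("top","side"):
    cv2.imwrite(f"pics/{n}0.png",ctrl.camera(n)); p=ctrl.camera_params(n); print(n,p)
o=ctrl.get_obs();print(o['time_s'],o['eef_pos'],o['eef_rot'],o['opening'])
E
```

```text
bench.py
jog.py
pics
top {'fovy': 48.35936293347797, 'cx': 278.81250009923895, 'cy': 207.51600026952536, 'dist': array([-0.08252576,  0.        ,  0.        ,  0.        ,  0.        ]), 'view': array([[-2.24377964e-03, -9.99996859e-01, -1.11690357e-03,
         6.66988446e-02],
       [ 9.75245082e-01, -2.43520496e-03,  2.21113317e-01,
        -5.58189123e-01],
       [-2.21115343e-01, -5.93125151e-04,  9.75247483e-01,
        -1.06822722e+00],
       [ 0.00000000e+00,  0.00000000e+00,  0.00000000e+00,
         1.00000000e+00]])}
side {'fovy': 53.55715815506761, 'cx': 277.6741033632258, 'cy': 211.65509991794772, 'dist': array([-0.07128794,  0.        ,  0.        ,  0.        ,  0.        ]), 'view': array([[ 0.98019512, -0.1972248 ,  0.0178862 , -0.52794804],
       [ 0.11545372,  0.64249868,  0.75753936, -0.18652412],
       [-0.1608974 , -0.74047135,  0.6525444 , -0.95923626],
       [ 0.        ,  0.        ,  0.        ,  1.        ]])}
0.1 [0.13016962 0.55955094 0.23045384] [-2.56927798e-04  1.14136088e-01  9.93464784e-01 -7.81779415e-04] 0.9983862650375807
```

View pics/top0.png

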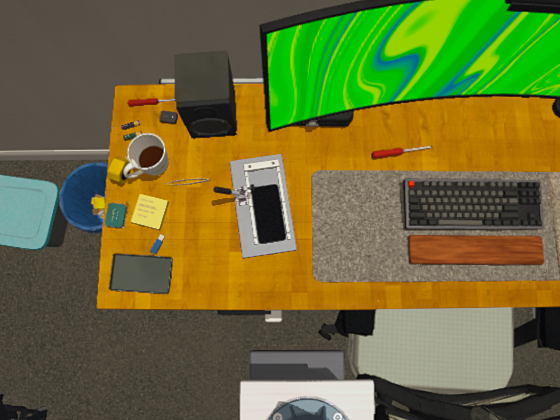

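View pics/side0.png

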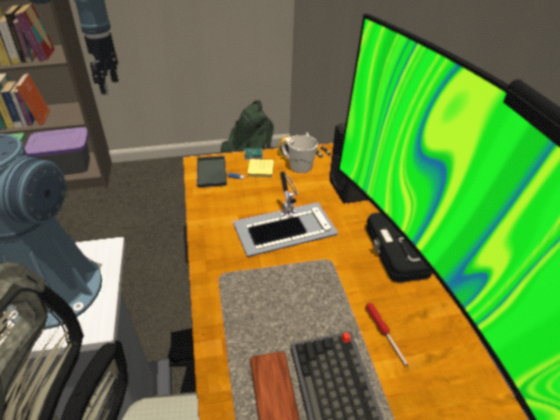

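The top view shows the holder at about (231..296, 153..258) and the grip at about (221,190). The side view shows the same layout. I'll zoom in on both.

```bash
python3 - <<'E'
import cv2,numpy as np
a=cv2.imread("pics/top0.png")[145:265,205:305];a=cv2.resize(a,None,fx=5,fy=5,interpolation=cv2.INTER_CUBIC)
cv2.imwrite("pics/topz.png",a)
a=cv2.imread("pics/side0.png")[165:260,225:345];a=cv2.resize(a,None,fx=6,fy=6,interpolation=cv2.INTER_CUBIC)
cv2.imwrite("pics/sidez.png",a)
E
```

```text
(no output)
```

View pics/topz.png

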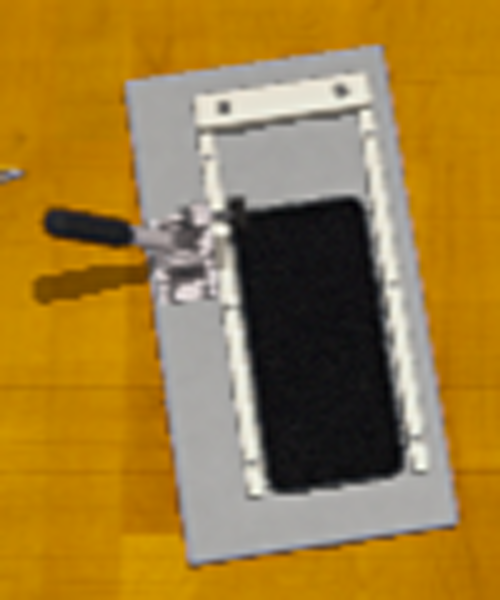

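View pics/sidez.png

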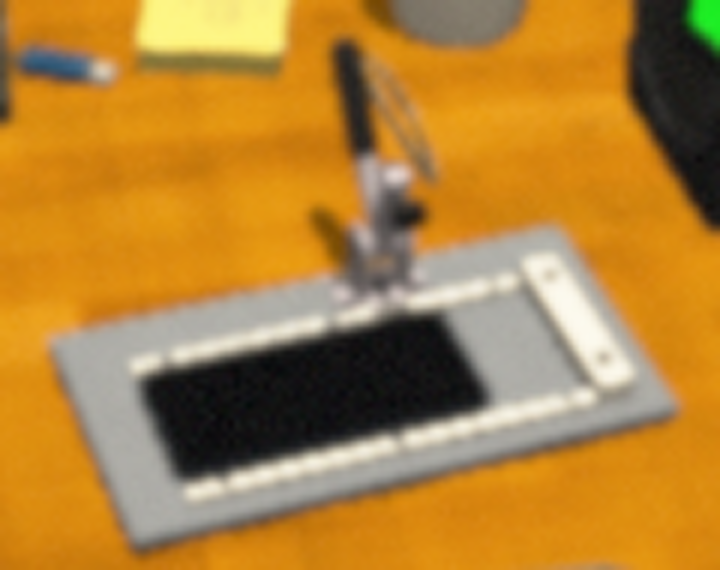

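Both crops show the plate's four corners clearly: top crop (128,82), (382,45), (456,522), (190,563); side crop (555,225), (677,408), (140,548), (52,343). The phone's ends are at (295,205) and (336,483) in the top crop.

```bash
cat >h.py <<'E'
from bench import ctrl
import cv2,numpy as np
from scipy.optimize import least_squares
from scipy.spatial.transform import Rotation as R
def K(p):
    f=210/np.tan(np.radians(p['fovy']/2)); return np.array([[f,0,p['cx']],[0,f,p['cy']],[0,0,1]])
def proj(P,p):
    V=np.diag([1,-1,-1,1])@p['view']
    return cv2.projectPoints(np.float64(P).reshape(-1,1,3),cv2.Rodrigues(V[:3,:3])[0],V[:3,3],K(p),p['dist'])[0][:,0]
def ray(uv,z,p):
    V=np.diag([1,-1,-1,1])@p['view']
    n=cv2.undistortPoints(np.float64(uv).reshape(-1,1,2),K(p),p['dist'])[:,0]
    d=np.c_[n,np.ones(len(n))]@V[:3,:3]; c=-V[:3,:3].T@V[:3,3]
    return c+d*((z-c[2])/d[:,2])[:,None]
def H2W(P,s):
    P=np.atleast_2d(np.float64(P))/1000; c,n=np.cos(s[2]),np.sin(s[2])
    return np.c_[s[0]+c*P[:,0]-n*P[:,1],s[1]+n*P[:,0]+c*P[:,1],P[:,2]]
def W2H(P,s):
    P=np.atleast_2d(P); c,n=np.cos(s[2]),np.sin(s[2]); d=P[:,:2]-s[:2]
    return 1000*np.c_[c*d[:,0]+n*d[:,1],-n*d[:,0]+c*d[:,1],P[:,2]]
E
python3 - <<'E'
from h import *
t,s=ctrl.camera_params("top"),ctrl.camera_params("side")
C=[(130,80,12),(130,-56,12),(-125,-56,12),(-125,80,12)]
ut=(np.array([(128,82),(382,45),(456,522),(190,563)])+.5)/5-.5+[205,145]
us=(np.array([(555,225),(677,408),(140,548),(52,343)])+.5)/6-.5+[225,165]
for sel in("t","s","ts"):
    f=lambda x:np.r_[(proj(H2W(C,x),t)-ut).ravel()*("t" in sel),(proj(H2W(C,x),s)-us).ravel()*("s" in sel)]
    r=least_squares(f,[.5,.05,.1]);print(sel,r.x,np.round(r.fun,1))
np.save("hold.npy",r.x);x=r.x
ph=(np.array([(268,490),(402,472),(360,198),(236,212),(48,221)])+.5)/5-.5+[205,145]
print(W2H(ray(ph[:4],.02,t),x).round(1)); print(W2H(ray(ph[4:],.118,t),x))
for n,P in dict(stop=(93.5,0,12),grip=(30,105,102),nearpush=(-96,0,16)).items():print(n,H2W(P,x))
p=ctrl.camera_params("wrist");o=ctrl.get_obs();r=R.from_quat(np.roll(o['eef_rot'],-1))
print(r.as_matrix().round(3))
E
```

```text
t [0.57827134 0.09510369 0.14445612] [-0.7 -0.6  0.4 -0.5  0.7  0.6 -0.4  0.4  0.   0.   0.   0.  -0.  -0.
 -0.  -0. ]
s [0.57953516 0.09522634 0.16308711] [-0.  -0.  -0.  -0.   0.  -0.   0.   0.   0.1 -0.2  1.1 -0.2 -0.4  0.1
 -0.8 -0.1]
ts [0.57882318 0.09511354 0.15109403] [-1.  -0.6  0.  -0.8  1.   0.2 -0.1  0.3  0.4  0.2  0.9  0.3 -1.1 -0.2
 -0.9 -0.4]
[[-95.2  36.2  20. ]
 [-96.5 -30.7  20. ]
 [ 45.7 -31.5  20. ]
 [ 48.1  31.8  20. ]]
[[ 29.81341135 116.96442719 118.        ]]
stop [[0.67125794 0.10918714 0.012     ]]
grip [[0.59267681 0.20343287 0.102     ]]
nearpush [[0.48391691 0.08066364 0.016     ]]
[[-0.974  0.227 -0.001]
 [ 0.227  0.974 -0.001]
 [ 0.    -0.002 -1.   ]]
```
Phone length 143 measured (corner rounding). Near end about x=-97 → center -24; distance to home ~44mm. Phone near end home: -53.5.

Fit is consistent: the phone is about 44 mm short of home, with its near end at holder x of about -97. Next is a helper that converts holder-frame targets into tool-axis shifts.

```bash
cat >>h.py <<'E'
S=np.load("hold.npy")
def go(P,yaw=None):
    """shift to holder point P (mm) in tool axes, and rotvec so that tool is (down, tool x = -holder x turned by yaw)"""
    o=ctrl.get_obs(); r=R.from_quat(np.roll(o['eef_rot'],-1))
    out=r.inv().apply(H2W(P,S)[0]-o['eef_pos'])
    D=R.from_euler('z',S[2]+np.pi+(yaw or 0))*R.from_euler('x',np.pi)
    print("t",round(o['time_s'],2),"at",W2H(o['eef_pos'],S)[0].round(1),"shift",out.round(4),"rot",(r.inv()*D).as_rotvec().round(3),"F",np.round(o['wrist_force'],1))
E
python3 - <<'E'
from h import *
go((-135,0,60)); go((-135,0,15.5))
E
```

```text
t 0.1 at [-373.6  526.7  230.5] shift [-0.417  -0.4004  0.171 ] rot [-0.002 -0.001 -0.38 ] F [ 0.9  0.7 -0.7]
t 0.1 at [-373.6  526.7  230.5] shift [-0.417  -0.4003  0.2155] rot [-0.002 -0.001 -0.38 ] F [ 0.9  0.7 -0.7]
```

```bash
python3 jog.py '[[[-0.05,-0.05,0.0],[0,0,-0.1],0],[[-0.1,-0.1,0.02],[0,0,-0.2],0],[[-0.14,-0.14,0.04],[0,0,-0.3],0],[[-0.18,-0.18,0.06],[0,0,-0.38],0],[[-0.22,-0.22,0.08],[0,0,-0.38],0],[[-0.26,-0.26,0.1],[0,0,-0.38],0],[[-0.3,-0.3,0.12],[0,0,-0.38],0],[[-0.34,-0.34,0.14],[0,0,-0.38],0],[[-0.38,-0.37,0.16],[0,0,-0.38],0],[[-0.417,-0.4,0.171],[0,0,-0.38],0]]'
python3 jog.py '[[[0,0,0],[0,0,0],0],[[0,0,0],[0,0,0],0]]'
python3 -c "
from h import *
go((-135,0,15.5))"
```

```text
time_s: 1.35
eef_pos: [0.446, 0.0741, 0.0591]
eef_rot: [-0.001, -0.075, 0.997, 0.0]
wrist_force: [-0.1, 1.2, 0.0]
opening: 0.002
grasp_force: 0.0
time_s: 1.6
eef_pos: [0.445, 0.0761, 0.0599]
eef_rot: [-0.001, -0.075, 0.997, 0.0]
wrist_force: [0.0, 1.0, 0.1]
opening: -0.001
grasp_force: 0.0
t 1.6 at [-135.2    1.4   59.9] shift [-0.0003 -0.0014  0.0444] rot [ 0.001 -0.001 -0.001] F [0.  1.  0.1]
```

```bash
python3 jog.py '[[[0,-0.001,0.025],[0,0,0],0],[[0,-0.001,0.044],[0,0,0],0],[[0,-0.001,0.044],[0,0,0],0],[[-0.01,-0.001,0.044],[0,0,0],0],[[-0.015,-0.001,0.044],[0,0,0],0],[[-0.02,-0.001,0.044],[0,0,0],0],[[-0.024,-0.001,0.044],[0,0,0],0],[[-0.028,-0.001,0.044],[0,0,0],0],[[-0.032,-0.001,0.044],[0,0,0],0],[[-0.036,-0.001,0.044],[0,0,0],0]]'
python3 -c "
from h import *
go((-66,0,15.5))
cv2.imwrite('pics/t1.png',cv2.resize(ctrl.camera('top')[145:265,205:305],None,fx=5,fy=5,interpolation=cv2.INTER_CUBIC))"
```

```text
time_s: 2.85
eef_pos: [0.4815, 0.0803, 0.0161]
eef_rot: [-0.0, -0.075, 0.997, 0.0]
wrist_force: [-1.0, -0.9, 1.2]
opening: 0.001
grasp_force: 0.8
t 2.85 at [-98.5   0.   16.1] shift [-0.0325 -0.      0.0006] rot [ 0.    -0.001  0.   ] F [-1.  -0.9  1.2]
```

View pics/t1.png

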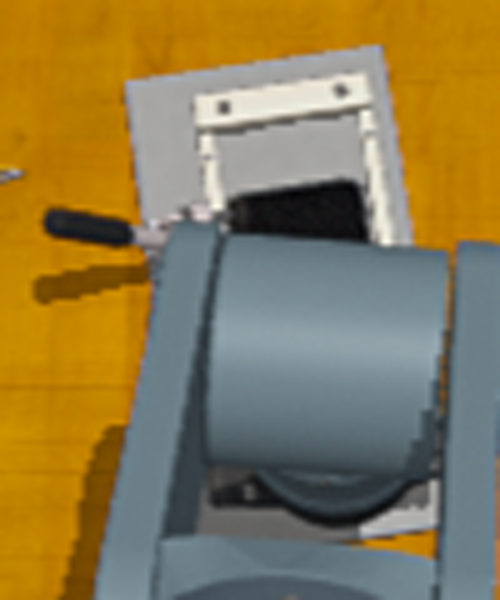

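The phone is sliding: its far edge moved from row ~205 to ~188. I'll keep pushing.

```bash
python3 jog.py '[[[-0.004,0,0],[0,0,0],0],[[-0.008,0,0],[0,0,0],0],[[-0.012,0,0],[0,0,0],0],[[-0.016,0,0],[0,0,0],0],[[-0.02,0,0],[0,0,0],0],[[-0.023,0,0],[0,0,0],0],[[-0.025,0,0],[0,0,0],0],[[-0.027,0,0],[0,0,0],0]]'
python3 -c "
from h import *
go((-66,0,15.5))"
python3 jog.py '[[[-0.001,0,0],[0,0,0],0],[[-0.002,0,0],[0,0,0],0],[[-0.003,0,0],[0,0,0],0],[[-0.004,0,0],[0,0,0],0]]'
python3 -c "
from h import *
go((-66,0,15.5))"
```

```text
time_s: 3.9
eef_pos: [0.5082, 0.0844, 0.0163]
eef_rot: [-0.0, -0.076, 0.997, -0.0]
wrist_force: [-0.7, 0.1, -0.7]
opening: 0.001
grasp_force: 0.5
t 3.9 at [-71.4   0.   16.3] shift [-0.0054 -0.      0.0008] rot [ 0. -0.  0.] F [-0.7  0.1 -0.7]
time_s: 4.4
eef_pos: [0.5122, 0.085, 0.0163]
eef_rot: [0.0, -0.076, 0.997, -0.0]
wrist_force: [-0.6, -0.3, -0.1]
opening: -0.005
grasp_force: 0.4
t 4.4 at [-67.3   0.   16.3] shift [-0.0013 -0.      0.0008] rot [-0.  0.  0.] F [-0.6 -0.3 -0.1]
```

```bash
for i in 1 2 3; do python3 jog.py '[[[-0.001,0,0],[0,0,0],0],[[-0.002,0,0],[0,0,0],0],[[-0.002,0,0],[0,0,0],0]]'|grep -E "pos|wrist"; done
python3 -c "
from h import *
go((-66,0,15.5))
cv2.imwrite('pics/t2.png',cv2.resize(ctrl.camera('top')[145:265,205:305],None,fx=5,fy=5,interpolation=cv2.INTER_CUBIC))"
```

```text
eef_pos: [0.5144, 0.0853, 0.0163]
wrist_force: [-0.1, 0.6, 0.5]
eef_pos: [0.5159, 0.0856, 0.0162]
wrist_force: [-3.5, -0.6, 1.8]
eef_pos: [0.516, 0.0857, 0.016]
wrist_force: [-8.3, -3.1, 7.6]
t 5.53 at [-63.5   0.1  16. ] shift [ 0.0025 -0.0001  0.0005] rot [ 0.    -0.005  0.001] F [-8.3 -3.1  7.6]
```

View pics/t2.png

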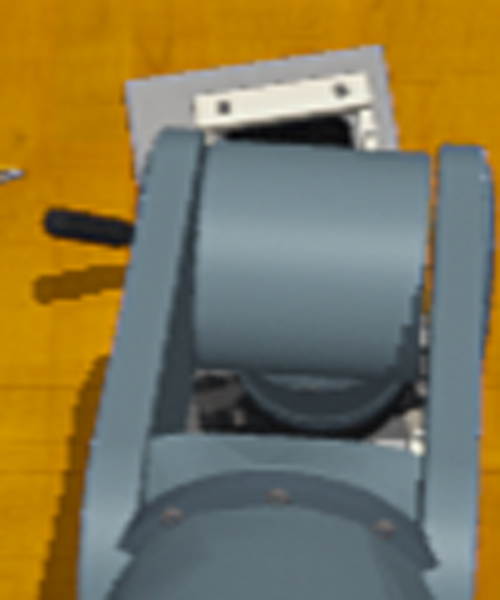

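The far edge now meets the stop. The force rose from 0.1 to 8 N at x=-63.5, against about -64.5 expected, so the phone is home. Next I'll back off and check the monitor clearance.

```bash
python3 jog.py '[[[0.01,0,0],[0,0,0],0],[[0.03,0,0],[0,0,0],0],[[0.05,0,-0.04],[0,0,0],0],[[0.05,0.03,-0.09],[0,0,0],0],[[0.05,0.08,-0.13],[0,0,0],0],[[0.05,0.13,-0.13],[0,0,0],0],[[0.05,0.17,-0.13],[0,0,0],0],[[0.05,0.17,-0.13],[0,0,0],0]]'
python3 -c "
from h import *
t,s=ctrl.camera_params('top'),ctrl.camera_params('side')
def tri(a,b):
    f=lambda P:np.r_[(proj(P,t)[0]-a),(proj(P,s)[0]-b)]
    r=least_squares(f,[.7,.1,.3]);print(r.x.round(3),W2H(r.x,S).round(),r.fun.round(1))
tri((270,130),(338,178));tri((262,25),(365,17))
go((30,140,97))
cv2.imwrite('pics/t3.png',np.hstack([cv2.resize(ctrl.camera('top')[130:265,190:315],(400,432)),cv2.resize(ctrl.camera('side')[140:275,205:330],(400,432))]))"
```

```text
time_s: 6.58
eef_pos: [0.4427, 0.2487, 0.1466]
eef_rot: [0.001, -0.077, 0.997, 0.0]
wrist_force: [0.3, -0.1, 0.4]
opening: -0.001
grasp_force: 0.0
[0.708 0.085 0.177] [[126. -29. 177.]] [-0.2  1.6  1.6 -0.6]
[0.722 0.09  0.554] [[141. -26. 554.]] [-0.4  2.2  2.6 -1.2]
t 6.58 at [-111.5  172.3  146.6] shift [-0.1413 -0.0329  0.0498] rot [0.001 0.002 0.004] F [ 0.3 -0.1  0.4]
```

View pics/t3.png

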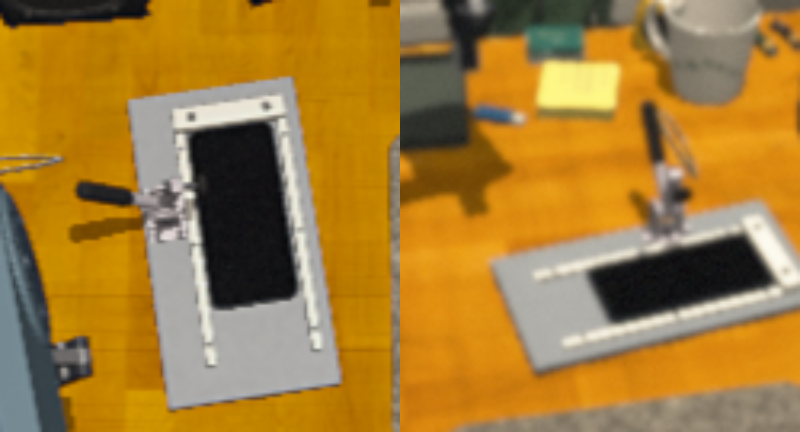

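The phone sits square against the stop and the grip is still open (left panel, around (105,193)). The monitor edge at holder (126,-29) stays clear of the wrist. Next I'll move outside the handle.

```bash
python3 jog.py '[[[-0.05,-0.015,0.0],[0,0,0],0],[[-0.1,-0.02,0.02],[0,0,0],0],[[-0.141,-0.02,0.045],[0,0,0],0],[[-0.141,-0.022,0.05],[0,0,0],0],[[-0.141,-0.027,0.05],[0,0,0],0],[[-0.141,-0.033,0.05],[0,0,0],0],[[-0.141,-0.038,0.05],[0,0,0],0],[[-0.141,-0.043,0.05],[0,0,0],0],[[-0.141,-0.048,0.05],[0,0,0],0],[[-0.141,-0.053,0.05],[0,0,0],0]]'
python3 -c "
from h import *
go((30,70,97))"
```

```text
time_s: 7.92
eef_pos: [0.5917, 0.2172, 0.0997]
eef_rot: [0.003, -0.076, 0.997, 0.002]
wrist_force: [-0.6, 5.3, 5.1]
opening: -0.0
grasp_force: 3.0
t 7.92 at [ 31.1 118.8  99.7] shift [ 0.0012 -0.0488  0.0026] rot [0.003 0.006 0.001] F [-0.6  5.3  5.1]
```

```bash
python3 jog.py '[[[0,-0.005,0],[0,0,0],0],[[0,-0.01,0],[0,0,0],0],[[0,-0.015,0],[0,0,0],0],[[0,-0.02,0],[0,0,0],0],[[0,-0.025,0],[0,0,0],0]]'
python3 -c "
from h import *
go((30,70,97))"
python3 jog.py '[[[0,-0.005,0],[0,0,0],0],[[0,-0.01,0],[0,0,0],0],[[0,-0.015,0],[0,0,0],0],[[0,-0.02,0],[0,0,0],0],[[0,-0.02,0],[0,0,0],0]]'
python3 -c "
from h import *
go((30,70,97))
cv2.imwrite('pics/t4.png',np.hstack([cv2.resize(ctrl.camera('top')[130:265,190:315],(400,432)),cv2.resize(ctrl.camera('side')[140:275,205:330],(400,432))]))"
```

```text
time_s: 8.55
eef_pos: [0.5942, 0.1899, 0.0964]
eef_rot: [-0.0, -0.075, 0.997, -0.0]
wrist_force: [-1.9, 1.7, 5.6]
opening: -0.002
grasp_force: 2.8
t 8.55 at [29.5 91.4 96.4] shift [-0.0005 -0.0214 -0.0006] rot [-0. -0. -0.] F [-1.9  1.7  5.6]
time_s: 9.18
eef_pos: [0.597, 0.1701, 0.0957]
eef_rot: [-0.001, -0.075, 0.997, -0.0]
wrist_force: [-0.2, -0.1, 0.4]
opening: -0.0
grasp_force: 0.0
t 9.18 at [29.2 71.4 95.7] shift [-0.0008 -0.0014 -0.0013] rot [-0.    -0.001 -0.001] F [-0.2 -0.1  0.4]
```

View pics/t4.png

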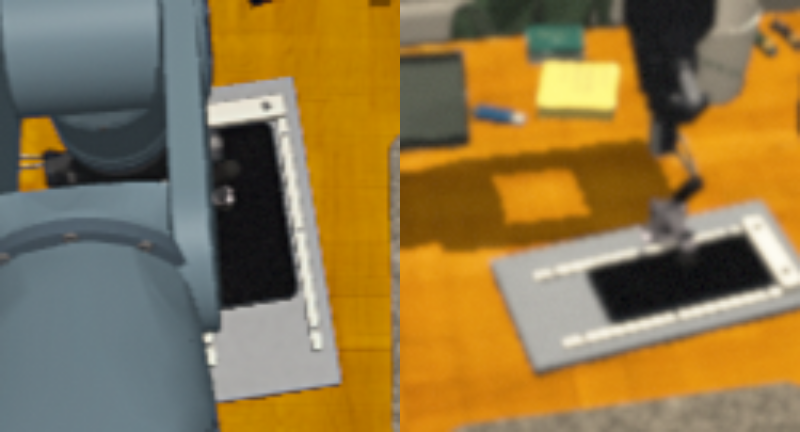

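The force has dropped to zero and the foot appears to be on the phone at about (685,250) in the right panel. I'll retreat outwards and check.

```bash
python3 jog.py '[[[0,0.03,0],[0,0,0],0],[[0,0.07,0],[0,0,0],0],[[0.03,0.1,-0.04],[0,0,0],0],[[0.09,0.1,-0.05],[0,0,0],0],[[0.14,0.1,-0.05],[0,0,0],0],[[0.17,0.12,-0.05],[0,0,0],0],[[0.17,0.12,-0.05],[0,0,0],0],[[0.17,0.12,-0.05],[0,0,0],0]]'
python3 -c "
from h import *
go((30,70,97))
cv2.imwrite('pics/t5.png',np.hstack([cv2.resize(ctrl.camera('top')[130:265,190:315],(400,432)),cv2.resize(ctrl.camera('side')[140:275,205:330],(400,432))]))"
```

```text
time_s: 10.28
eef_pos: [0.4119, 0.264, 0.1467]
eef_rot: [0.001, -0.076, 0.997, 0.0]
wrist_force: [0.7, 0.5, -0.7]
opening: -0.001
grasp_force: 0.0
t 10.28 at [-139.7  192.1  146.7] shift [-0.1695 -0.1222  0.0499] rot [-0.     0.001  0.001] F [ 0.7  0.5 -0.7]
```

View pics/t5.png

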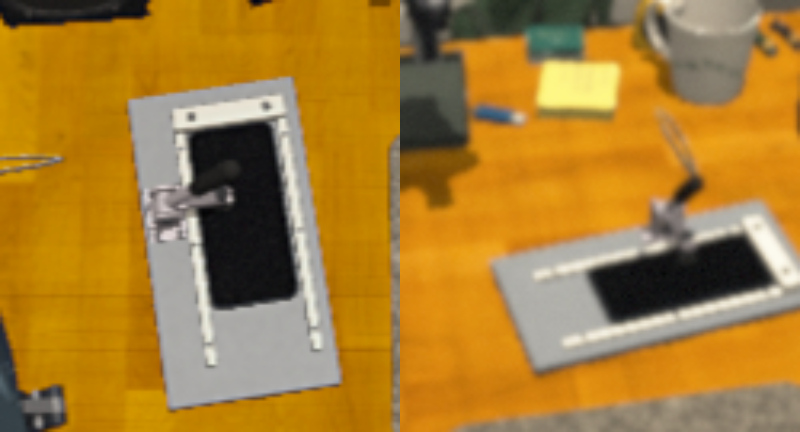

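The picture shows the clamp shut: the handle leans inwards with its tip at about (232,168), and the arm is level over the phone. The phone's far end is still at the stop, and the tweezers are where they were.

```bash
python3 -c "
from h import *
print(proj(H2W([(30,2.5,118),(30,15,20)],S),ctrl.camera_params('top'))*3.2-[608,416])
print(ctrl.hand_in())"
```

```text
[[233.44478287 164.54739785]
 [222.03316634 201.02784924]]
the job is handed in; nothing more can be done
None
```

The phone is home against the end stop, the clamp has snapped shut on it, and the job is handed in at about 10 s; the final pictures confirm both, but the hand-in returned no verdict.

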